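# Run a fingertip along the vial stoppers

## Task

Starting at the end of the curved rack where the steel calibration weight stands, run a fingertip along the row of vial stoppers to the other end, following the curve, so that every stopper is pushed fully home in turn along the row. Use a light touch rather than leaning hard on the rack, pull no stopper up, leave the weight, the carton, the bottle and the beaker alone, and finish with the hand clear.

Things in the scene. Friction and masses are not known exactly. Their poses are not given: they have to be found in the camera images.
- rack: Fixed curved grey rack with 7 upright vials along an arc (radius 170 mm, 28 mm apart, 161 mm first to last). Origin: on the bench under the middle vial. x: level, out of the bulging side (arc centre at x = -170 mm); y: along the row from stopper 0 to 6; z up. Deck 36 mm deep, 39 mm above the bench; vial mouths 50 mm above it; all else lower than the stoppers.
- top0 (a point): Centre of the top of stopper 0 (the end at the rack's -y): smooth slippery white plastic, head 21 mm across, 9 mm high (2.5 mm upright rim, then a cone to a 4 mm flat top). Moves with the stopper: 64 to 65 mm above the bench at the start, 59 mm when fully home.
- top1 (a point): Centre of the top of stopper 1: smooth slippery white plastic, head 21 mm across, 9 mm high (2.5 mm upright rim, then a cone to a 4 mm flat top). Moves with the stopper: 64 to 65 mm above the bench at the start, 59 mm when fully home.
- top2 (a point): Centre of the top of stopper 2: smooth slippery white plastic, head 21 mm across, 9 mm high (2.5 mm upright rim, then a cone to a 4 mm flat top). Moves with the stopper: 64 to 65 mm above the bench at the start, 59 mm when fully home.
- top3 (a point): Centre of the top of stopper 3 (middle): smooth slippery white plastic, head 21 mm across, 9 mm high (2.5 mm upright rim, then a cone to a 4 mm flat top). Moves with the stopper: 64 to 65 mm above the bench at the start, 59 mm when fully home.
- top4 (a point): Centre of the top of stopper 4: smooth slippery white plastic, head 21 mm across, 9 mm high (2.5 mm upright rim, then a cone to a 4 mm flat top). Moves with the stopper: 64 to 65 mm above the bench at the start, 59 mm when fully home.
- top5 (a point): Centre of the top of stopper 5: smooth slippery white plastic, head 21 mm across, 9 mm high (2.5 mm upright rim, then a cone to a 4 mm flat top). Moves with the stopper: 64 to 65 mm above the bench at the start, 59 mm when fully home.
- top6 (a point): Centre of the top of stopper 6 (the end at the rack's +y): smooth slippery white plastic, head 21 mm across, 9 mm high (2.5 mm upright rim, then a cone to a 4 mm flat top). Moves with the stopper: 64 to 65 mm above the bench at the start, 59 mm when fully home.
- stopper0 (a joint): How far stopper 0 is pushed in (m): 0 standing proud, 0.006 fully home with its head resting on the vial's mouth; negative when pulled up. Slides straight up and down with about 2 N of friction, no spring: stays where it is left, and a fingertip sliding along the row also pushes it down by its cone.
- stopper1 (a joint): How far stopper 1 is pushed in (m): 0 standing proud, 0.006 fully home with its head resting on the vial's mouth; negative when pulled up. Slides straight up and down with about 2 N of friction, no spring: stays where it is left, and a fingertip sliding along the row also pushes it down by its cone.
- stopper2 (a joint): How far stopper 2 is pushed in (m): 0 standing proud, 0.006 fully home with its head resting on the vial's mouth; negative when pulled up. Slides straight up and down with about 2 N of friction, no spring: stays where it is left, and a fingertip sliding along the row also pushes it down by its cone.
- stopper3 (a joint): How far stopper 3 is pushed in (m): 0 standing proud, 0.006 fully home with its head resting on the vial's mouth; negative when pulled up. Slides straight up and down with about 2 N of friction, no spring: stays where it is left, and a fingertip sliding along the row also pushes it down by its cone.
- stopper4 (a joint): How far stopper 4 is pushed in (m): 0 standing proud, 0.006 fully home with its head resting on the vial's mouth; negative when pulled up. Slides straight up and down with about 2 N of friction, no spring: stays where it is left, and a fingertip sliding along the row also pushes it down by its cone.
- stopper5 (a joint): How far stopper 5 is pushed in (m): 0 standing proud, 0.006 fully home with its head resting on the vial's mouth; negative when pulled up. Slides straight up and down with about 2 N of friction, no spring: stays where it is left, and a fingertip sliding along the row also pushes it down by its cone.
- stopper6 (a joint): How far stopper 6 is pushed in (m): 0 standing proud, 0.006 fully home with its head resting on the vial's mouth; negative when pulled up. Slides straight up and down with about 2 N of friction, no spring: stays where it is left, and a fingertip sliding along the row also pushes it down by its cone.
- weight: Loose steel calibration weight: cylinder 38 mm across, shoulder 36 mm high, knob on top, 58 mm high in all, about 350 g. Origin: centre of its underside. Stands on the bench about 75 mm beyond one end of the row and marks the end to start from; it may be at either end.
- carton: Loose small square carton, 46 x 46 mm, 36 mm high. Origin: centre of its underside. Stands about 75 mm beyond the other end of the row.
- reagent: Loose white reagent bottle, 68 mm across, 150 mm high, to the side of the work. Origin: centre of its underside.
- beaker: Loose glass beaker, 70 mm across, 90 mm high, to the side of the work. Origin: centre of its underside.
There are look-alikes about, which are no part of the job. What is shaped like the carton but pink is not meant. There is more than one size of the rack; the job needs the smaller.

How it is judged:
By the outcome, as a careful person would: the job done as asked, in the order asked, and still so for the second after the job is handed in, with the robot touching nothing.
It also fails if it takes over 42 s, if anything falls off the work surface, if the arm or the gripper's body presses on something with over 40 N, if the wrist force passes 120 N, or if a joint passes its speed limit or range.

## Robot

A 7-joint arm with a two-finger parallel gripper is mounted at the origin on the work surface. World frame = base frame: x ahead of the robot, y to its left, z up, the work surface at z = 0. Lengths are in m, angles in rad, forces in N, time in s.
With the tool pointing down it reaches from about 0.4 to 0.875 m from the base axis. Payload 6.5 kg.
Tool frame: the origin (TCP) lies at the very end of the fingers, on their centre line; the grasp point (between the pads) lies 19 mm behind it (bot.grasp_offset is the x of the grasp point in the tool frame, in m); x points along the fingers, z is the direction in which the jaws open and shut, and the axes are right-handed (so a half turn about x gives the same grasp; the last joint's range is limited). The gripper opens to 88 mm and grips with 3 to 60 N. Pads are 18 mm wide; open, the fingers measure 123 mm over their backs; the gripper's body (75 mm by 187 mm) begins 45 mm behind the grasp point.
Start: joints at [1.043, 0.536, -0.004, 1.538, 0.003, 1.067, -0.071], TCP at [0.29, -0.582, 0.239] pointing down, gripper open.
Joint ranges: [-2.7, 2.7], [-0.37, 2.16], [-1.27, 1.26], [0.24, 2.4], [-1.31, 4.45], [0.19, 1.91], [-2.76, 2.76]. Speed limits (rad/s): [2.39, 2.39, 3.14, 3.14, 3.14, 3.14, 3.14].

## Interface

Orientations are given as a 3x3 rotation matrix whose columns are the frame's x, y, z axes.
In Python, from workcell import bot gives the robot as it stands.
- The arm moves only by the tool servo_tool, never from a script. Its argument "deltas" is a list that holds one entry, the list of rows, each a list of 7 numbers: the shift along the world's x, y, z in cm, then the turn, a rotation vector about the world's x, y, z in rad, then the opening in per cent of the stroke, from 0 (shut) to 100 (fully open). A call has 1 to 20 rows; each row is the pose to reach, as a shift and turn from the pose commanded when the call began; what a row does not reach only later rows make up. A row lasts 1/12 s, in which the tool goes at most 41.7 mm and 7.16 degrees, less where a joint would pass 70% of its speed; a pose out of reach is approached as far as the arm can. A call with a gripper value outside its range is refused whole. The fingers move at their own pace and stop on an object; "squeeze" is the grip in N (left out, the last holds). Time passes only in rows, so rows that repeat a pose let the fingers close. It gives the time, the measured TCP pose, the force and the opening at its end, in the units of the state.
- bot.sense(): the state, without advancing time (a new reading comes with each control period).
- bot.snapshot(name): name is "scene" or "top" or "wrist"; returns (picture, depth): 384x512x3 uint8, red, green, blue; 384x512 float32, m along the optical axis (not along the pixel's ray), 0 where there is no reading.
- bot.camera_info(name): a dict with "vfov" (degrees; the focal length in pixels is half the picture's height over the tangent of half this angle, whatever the lens; pixels are square), "cx", "cy" (the principal point, pixels), "rvec" (rotation vector, rad) and "tvec" (3), from world to camera coordinates, as OpenCV has them; the wrist camera has in their place "mount" (4x4, takes a point from camera to tool coordinates, whose origin is the TCP and whose axes are the tool frame's). Camera axes: x right, y down, z forward; pixel columns grow to the right and rows downward; lengths in m; the calibration is good to about 2 mm. The wrist camera is an equidistant fisheye: a pixel r from the principal point sees the ray r / f radians off the axis. A picture is of the moment at which its call begins: read the wrist's pose just before it. camera_info takes no time and is no camera call.
- bot.close_job(): hands the job in, once; it reports no verdict.
The state is a dict: "time": time; "joint_pos": joint angles; "dq": joint speeds; "tau": joint torques, N m; "ee_pos": TCP position; "eef_rot": TCP orientation; "force": force on the tool from outside, world axes, zero at the start; "wrist_torque": the same for the moment, N m; "grip_width": opening from 0.0 (shut) to 1.0 (fully open).
Only numpy, scipy, OpenCV 4.12 (cv2) and the standard library are available. Lean on these libraries where they do the work, as an engineer would, in place of code of your own. Each camera call takes 0.05 s, during which the arm holds its last target.

## Working session

There is one attempt and no reset: what is moved stays moved. The work goes in short steps, Python scripts to look and compute and a tool call to move; the robot and the scene stay as the last step left them, time stands still between calls to the robot, and variables do not carry over. Pictures are saved under pics/ and viewed, and the job is handed in when it is done.

Besides the shell and the picture viewer there is one more tool, called after "Call:" by a JSON object that holds its "name" and its "arguments". servo_tool: Moves the arm, as the interface text tells. Its arguments: {"type":"object","properties":{"deltas":{"type":"array","items":{"type":"array","items":{"type":"array","items":{"type":"number"}}}},"squeeze":{"type":"number"}},"required":["deltas"]}

```bash
ls; mkdir -p pics
python3 - <<'E'
from workcell import bot
import cv2,numpy as np
s=bot.sense();print({k:np.round(v,3).tolist() for k,v in s.items()})
for n in ["scene","top"]:
    p,d=bot.snapshot(n);cv2.imwrite(f"pics/{n}0.png",p[:,:,::-1]);np.save(f"pics/{n}0d.npy",d);print(n,bot.camera_info(n))
E
```

```text
pics
{'time': 0.0, 'joint_pos': [1.043, 0.537, -0.004, 1.539, 0.003, 1.067, -0.071], 'dq': [-0.0, 0.001, 0.001, 0.0, 0.002, -0.0, 0.0], 'tau': [-0.0, -57.097, 0.991, -25.16, -0.056, 0.018, 0.0], 'ee_pos': [0.289, -0.581, 0.238], 'eef_rot': [[-0.001, 0.895, 0.446], [0.002, 0.446, -0.895], [-1.0, -0.0, -0.002]], 'force': [0.141, 0.252, 0.032], 'wrist_torque': [0.032, 0.032, 0.019], 'grip_width': 1.001}
scene {'vfov': 51.49396705796176, 'cx': 252.3849597255698, 'cy': 190.54549161468628, 'rvec': array([ 1.12624566,  2.42261309, -0.96900871]), 'tvec': array([ 0.28363253, -0.21474181,  1.40109202])}
top {'vfov': 57.497130075464064, 'cx': 252.90223760357728, 'cy': 194.6947204439127, 'rvec': array([ 2.20563003, -2.21251255,  0.08274529]), 'tvec': array([-0.01265456,  0.47247963,  1.24272284])}
```

View pics/scene0.png

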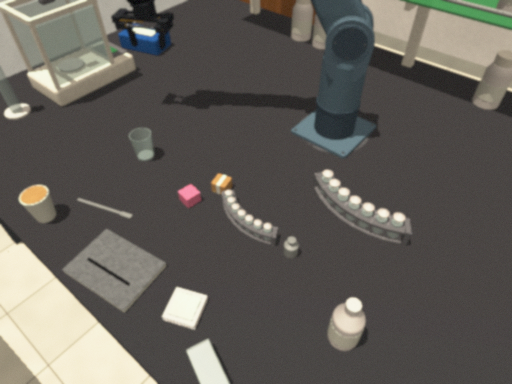

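View pics/top0.png

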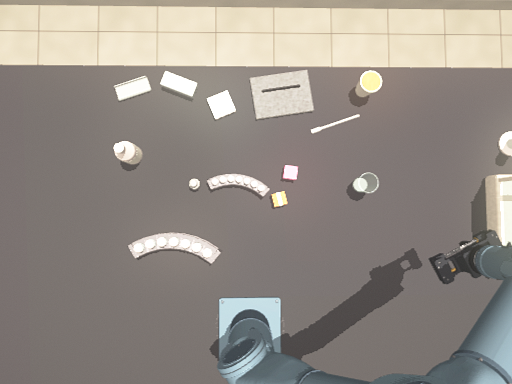

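```bash
cat > h.py <<'E'
import numpy as np,cv2
from workcell import bot
def K(n):
    c=bot.camera_info(n);f=192/np.tan(np.radians(c['vfov']/2));R,_=cv2.Rodrigues(np.array(c['rvec']));return f,c['cx'],c['cy'],R,np.array(c['tvec'])
def ray_z(n,u,v,z):
    f,cx,cy,R,t=K(n);d=R.T@np.array([(u-cx)/f,(v-cy)/f,1]);o=-R.T@t
    return o+d*(z-o[2])/d[2]
def depthpt(n,u,v,dep):
    f,cx,cy,R,t=K(n);return R.T@(np.array([(u-cx)/f,(v-cy)/f,1])*dep-t)
def proj(n,P):
    f,cx,cy,R,t=K(n);p=R@np.array(P)+t;return np.array([f*p[0]/p[2]+cx,f*p[1]/p[2]+cy])
E
python3 - <<'E'
import cv2,numpy as np
from h import *
p=cv2.imread("pics/top0.png");c=p[160:215,180:305];cv2.imwrite("pics/topc.png",cv2.resize(c,None,fx=6,fy=6,interpolation=cv2.INTER_CUBIC))
p=cv2.imread("pics/scene0.png");c=p[165:265,170:310];cv2.imwrite("pics/scenec.png",cv2.resize(c,None,fx=5,fy=5,interpolation=cv2.INTER_CUBIC))
d=np.load("pics/top0d.npy")
f,cx,cy,R,t=K("top")
v,u=np.mgrid[160:215,180:305];D=d[160:215,180:305]
P=(np.stack([(u-cx)/f*D,(v-cy)/f*D,D],-1)-t)@R
print(np.percentile(P[...,2],[1,20,50]));
m=P[...,2]>.047; n,l,st,ce=cv2.connectedComponentsWithStats(m.astype(np.uint8))
for i in range(1,n): print(st[i],P[l==i].mean(0).round(4),P[l==i][:,2].max().round(4))
E
```

```text
[-0.00591633 -0.00211931  0.00027628]
[62  2  1  1  1] [0.411  0.0184 1.2643] 1.2643
[116   2   1   1   1] [0.411  0.0184 1.2643] 1.2643
[40 16  6  6 27] [0.5248 0.093  0.0608] 0.0698
[48 16  6  5 26] [0.5279 0.0655 0.0603] 0.0691
[56 16  6  6 29] [0.5222 0.0369 0.1017] 1.2643
[104  16   1   1   1] [0.411  0.0184 1.2643] 1.2643
[32 19  6  6 28] [0.5174 0.1195 0.0608] 0.0671
[64 18  5  6 27] [0.5195 0.0105 0.0603] 0.0666
[118  19   1   1   1] [0.411  0.0184 1.2643] 1.2643
[10 20  7  7 35] [0.5122 0.1944 0.057 ] 0.0616
[71 21  6  6 29] [ 0.5095 -0.0154  0.0599] 0.0681
[102  20   1   1   1] [0.411  0.0184 1.2643] 1.2643
[77 25  7  6 32] [ 0.4899 -0.0356  0.1352] 1.2643
[41 27  1  1  1] [0.411  0.0184 1.2643] 1.2643
[19 29  1  1  1] [0.411  0.0184 1.2643] 1.2643
[121  29   1   1   1] [0.411  0.0184 1.2643] 1.2643
[33 30  1  1  1] [0.411  0.0184 1.2643] 1.2643
[43 30  1  1  1] [0.411  0.0184 1.2643] 1.2643
[17 34  1  1  1] [0.411  0.0184 1.2643] 1.2643
[ 2 36  1  1  1] [0.411  0.0184 1.2643] 1.2643
[ 4 39  1  1  1] [0.411  0.0184 1.2643] 1.2643
[33 38  1  1  1] [0.411  0.0184 1.2643] 1.2643
[58 38  1  1  1] [0.411  0.0184 1.2643] 1.2643
[27 46  1  1  1] [0.411  0.0184 1.2643] 1.2643
[46 49  1  1  1] [0.411  0.0184 1.2643] 1.2643
[14 51  1  1  1] [0.411  0.0184 1.2643] 1.2643
[37 53  1  1  1] [0.411  0.0184 1.2643] 1.2643
```

View pics/topc.png

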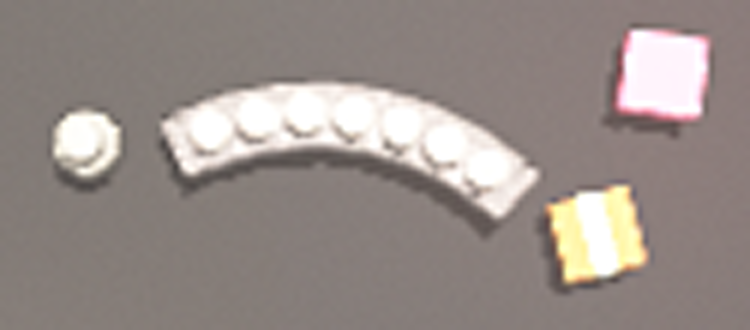

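View pics/scenec.png

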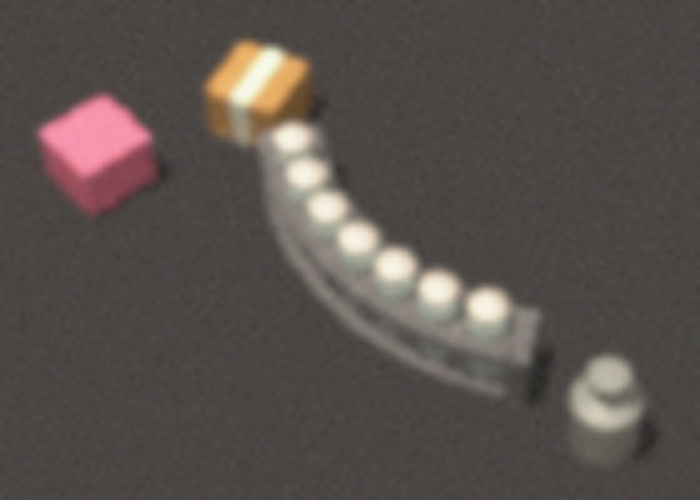

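Run:
```python
import cv2,numpy as np
from h import *
from scipy.optimize import least_squares
print({k:(np.round(v,4).tolist()) for k,v in bot.camera_info("wrist").items()})
def fit(pts):
    ph=(np.arange(7)-3)*28/170
    def model(q):
        x,y,a=q; lx=170*np.cos(ph)-170; ly=170*np.sin(ph)
        return np.c_[x+np.cos(a)*lx/1e3-np.sin(a)*ly/1e3,y+np.sin(a)*lx/1e3+np.cos(a)*ly/1e3]
    r=least_squares(lambda q:(model(q)-pts).ravel(),[.52,.04,.2])
    return r.x,model(r.x),(model(r.x)-pts)
# top: px of 6..0 from crop components, gray centroid of whiteness
p=cv2.imread("pics/top0.png").astype(float);D=np.load("pics/top0d.npy")
f,cx,cy,R,t=K("top");v,u=np.mgrid[0:384,0:512]
P=(np.stack([(u-cx)/f*D,(v-cy)/f*D,D],-1)-t)@R
m=(P[...,2]>.047)&(P[...,2]<.1);m[:,:200]=0;m[:,270:]=0;m[:170]=0;m[200:]=0
n,l,st,ce=cv2.connectedComponentsWithStats(m.astype(np.uint8))
r=[]
for i in range(1,n):
    if st[i,4]>10:
        r.append((ce[i][0],ce[i][1],np.median(P[l==i][:,2])))
r=sorted(r,reverse=True);print(np.round(r,2))
pts=np.array([ray_z("top",a,b,.059)[:2] for a,b,_ in r])
q,M,e=fit(pts);print(q,np.degrees(q[2]),"\n",M.round(4),"\n",(e*1e3).round(1))
# scene check
for k in (0,3,6): print(k,proj("scene",[*M[k],.062]))
w=ray_z("top",195,184,.04);print("weight",w)
for n,a,b,z in(("carton",280,199,.036),("reagent",128,152,.1),("beaker",368,184,.06),("pink",290,172,.036)):print(n,ray_z("top",a,b,z).round(3))
```

```text
{'vfov': 65.7065, 'cx': 249.0503, 'cy': 198.3389, 'mount': [[0.0005, -0.3202, 0.9473, -0.147], [-0.0001, -0.9473, -0.3202, 0.0839], [1.0, 0.0, -0.0005, -0.0004], [0.0, 0.0, 0.0, 1.0]]}
[[2.6050e+02 1.8743e+02 6.0000e-02]
 [2.5359e+02 1.8328e+02 6.0000e-02]
 [2.4607e+02 1.8041e+02 6.0000e-02]
 [2.3821e+02 1.7850e+02 6.0000e-02]
 [2.3012e+02 1.7800e+02 6.0000e-02]
 [2.2211e+02 1.7889e+02 6.0000e-02]
 [2.1439e+02 1.8104e+02 6.0000e-02]]
[ 0.52629735  0.03755883 -0.14077287] -8.065691318055936 
 [[ 0.4949 -0.0394]
 [ 0.5095 -0.0156]
 [ 0.5201  0.0103]
 [ 0.5263  0.0376]
 [ 0.5279  0.0655]
 [ 0.525   0.0933]
 [ 0.5175  0.1202]] 
 [[-0.3 -0.2]
 [-0.1 -0.2]
 [ 0.5 -0.2]
 [ 0.1 -0.1]
 [-0.1 -0.1]
 [-0.   0.2]
 [-0.1  0.6]]
0 [228.18893655 191.0807533 ]
3 [241.28370433 211.0372284 ]
6 [267.34885342 224.59556168]
weight [0.50896576 0.18883515 0.04      ]
carton [ 0.456 -0.109  0.036]
reagent [0.611 0.403 0.1  ]
beaker [ 0.506 -0.414  0.06 ]
pink [ 0.551 -0.145  0.036]
```

Call:
{"name": "servo_tool", "arguments": {"deltas": [[[5.7,17.5,-1,0,0,0.36,0],[5.7,17.5,-1,0,0,0.36,0],[5.7,17.5,-1,0,0,0.36,0],[5.7,17.5,-1,0,0,0.36,0],[5.7,17.5,-1,0,0,0.36,0],[11.4,35,-2,0,0,0.73,0],[11.4,35,-2,0,0,0.73,0],[11.4,35,-2,0,0,0.73,0],[11.4,35,-2,0,0,0.73,0],[11.4,35,-2,0,0,0.73,0],[17.1,52.6,-3,0,0,1.1,0],[17.1,52.6,-3,0,0,1.1,0],[17.1,52.6,-3,0,0,1.1,0],[17.1,52.6,-3,0,0,1.1,0],[17.1,52.6,-3,0,0,1.1,0],[22.8,70.1,-4,0,0,1.461,0],[22.8,70.1,-4,0,0,1.461,0],[22.8,70.1,-4,0,0,1.461,0],[22.8,70.1,-4,0,0,1.461,0],[22.8,70.1,-4,0,0,1.461,0]]], "squeeze": 10}}

```text
time: 1.77
ee_pos: [0.518, 0.1254, 0.1986]
eef_rot: [[0.001, -0.35, 0.937], [0.004, 0.937, 0.35], [-1.0, 0.003, 0.002]]
force: [-0.9, 0.9, 0.7]
grip_width: 0.008
```

Call:
{"name": "servo_tool", "arguments": {"deltas": [[[0,0,-4,0,0,0,0],[0,0,-8,0,0,0,0],[0,0,-8,0,0,0,0],[0,0,-8,0,0,0,0],[0,0,-8,0,0,0,0],[0,0,-8,0,0,0,0]]]}}

```text
time: 2.27
ee_pos: [0.5191, 0.1193, 0.121]
eef_rot: [[0.004, -0.344, 0.939], [0.001, 0.939, 0.344], [-1.0, -0.001, 0.004]]
force: [-0.3, 0.1, 0.5]
grip_width: 0.006
```

Run:
```python
import cv2,numpy as np
from h import *
s=bot.sense();print({k:np.round(v,4).tolist() for k,v in s.items()})
p,d=bot.snapshot("wrist");np.save("pics/w1d.npy",d);c=bot.camera_info("wrist")
f=192/np.tan(np.radians(c['vfov']/2));T=np.eye(4);T[:3,:3]=s['eef_rot'];T[:3,3]=s['ee_pos'];W=T@np.array(c['mount'])
def wp(P):
    q=np.linalg.inv(W)@np.r_[P,1];th=np.arctan2(np.hypot(q[0],q[1]),q[2]);k=f*th/np.hypot(q[0],q[1]);return c['cx']+k*q[0],c['cy']+k*q[1]
img=p[:,:,::-1].copy()
M=[[.4949,-.0394],[.5095,-.0156],[.5201,.0103],[.5263,.0376],[.5279,.0655],[.525,.0933],[.5175,.1202]]
for m in M:
    a=wp([*m,.0645]);print(np.round(a,1));cv2.drawMarker(img,tuple(int(round(x)) for x in a),(0,0,255),0,6)
cv2.imwrite("pics/w1.png",cv2.resize(img,None,fx=1.5,fy=1.5))
```

```text
{'time': 2.2667, 'joint_pos': [0.0841, 0.5572, -0.509, 1.9173, 0.3842, 0.76, -0.291], 'dq': [0.0022, -0.0062, -0.0001, 0.0006, 0.0064, -0.0052, -0.0051], 'tau': [-0.1804, -47.5616, -5.8937, -17.9971, -0.0578, 0.0249, 0.0102], 'ee_pos': [0.5191, 0.1193, 0.121], 'eef_rot': [[0.0035, -0.3441, 0.9389], [0.0007, 0.9389, 0.3441], [-1.0, -0.0006, 0.0035]], 'force': [-0.3298, 0.1485, 0.5314], 'wrist_torque': [-0.0293, -0.0679, -0.0257], 'grip_width': 0.0059}
[171.  346.6]
[190.4 336.2]
[208.2 321.6]
[223.7 302.3]
[235.9 278.2]
[244.  249.3]
[246.8 216.1]
```

View pics/w1.png

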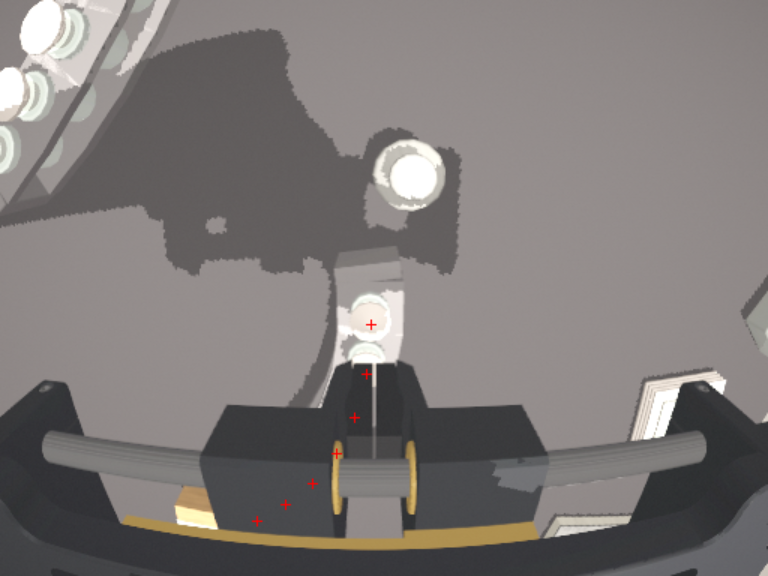

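Call:
{"name": "servo_tool", "arguments": {"deltas": [[[0,0,-2,0,0,0,0],[0,0,-4,0,0,0,0],[0,0,-5,0,0,0,0],[0,0,-5,0,0,0,0],[0,0,-5,0,0,0,0],[0,0,-5,0,0,0,0]]]}}

```text
time: 2.82
ee_pos: [0.5185, 0.1194, 0.07]
eef_rot: [[0.002, -0.345, 0.939], [0.0, 0.939, 0.345], [-1.0, -0.0, 0.002]]
force: [0.4, -0.2, -0.1]
grip_width: 0.004
```

Call:
{"name": "servo_tool", "arguments": {"deltas": [[[0,0,-0.1,0,0,0,0],[0,0,-0.2,0,0,0,0],[0,0,-0.3,0,0,0,0],[0,0,-0.4,0,0,0,0],[0,0,-0.4,0,0,0,0],[0,0,-0.4,0,0,0,0]]]}}

```text
time: 3.32
ee_pos: [0.5178, 0.1191, 0.0648]
eef_rot: [[0.0, -0.345, 0.939], [0.0, 0.939, 0.345], [-1.0, -0.0, 0.0]]
force: [-0.1, 0.6, 1.3]
grip_width: 0.002
```

Call:
{"name": "servo_tool", "arguments": {"deltas": [[[0,0,-0.1,0,0,0,0],[0,0,-0.2,0,0,0,0],[0,0,-0.2,0,0,0,0],[0,0,-0.2,0,0,0,0]]]}}

```text
time: 3.65
ee_pos: [0.5178, 0.1191, 0.0627]
eef_rot: [[0.0, -0.345, 0.939], [0.0, 0.939, 0.345], [-1.0, -0.0, 0.0]]
force: [0.9, -0.8, 1.6]
grip_width: 0.004
```

Call:
{"name": "servo_tool", "arguments": {"deltas": [[[0,0,-0.1,0,0,0,0],[0,0,-0.2,0,0,0,0],[0,0,-0.2,0,0,0,0],[0,0,-0.2,0,0,0,0]]]}}

```text
time: 3.98
ee_pos: [0.5176, 0.1191, 0.0606]
eef_rot: [[0.0, -0.345, 0.939], [0.0, 0.939, 0.345], [-1.0, 0.0, 0.0]]
force: [0.3, -0.3, 1.0]
grip_width: 0.006
```

Call:
{"name": "servo_tool", "arguments": {"deltas": [[[0,0,-0.1,0,0,0,0],[0,0,-0.1,0,0,0,0],[0,0,-0.1,0,0,0,0]]]}}

```text
time: 4.23
ee_pos: [0.5176, 0.1191, 0.0597]
eef_rot: [[0.0, -0.345, 0.939], [0.0, 0.939, 0.345], [-1.0, 0.0, 0.0]]
force: [0.4, -0.3, 0.2]
grip_width: 0.002
```

Call:
{"name": "servo_tool", "arguments": {"deltas": [[[0,0,-0.1,0,0,0,0],[0,0,-0.1,0,0,0,0],[0,0,-0.1,0,0,0,0]]]}}

```text
time: 4.48
ee_pos: [0.5177, 0.1192, 0.0591]
eef_rot: [[0.0, -0.345, 0.939], [-0.0, 0.939, 0.345], [-1.0, -0.0, 0.0]]
force: [-0.4, 0.3, 6.7]
grip_width: 0.006
```

Run:
```python
import numpy as np
a0=-0.14077;x,y=.5263,.0376
c=np.array([x-.17*np.cos(a0),y-.17*np.sin(a0)])
P=lambda k:c+.17*np.array([np.cos(a0+(k-3)*28/170),np.sin(a0+(k-3)*28/170)])
cur=np.array([.5177,.1192]);kc=6
for k in range(5,-1,-1):
    print(k,[[round(float(v),2) for v in (P(kc-(kc-k)*i/10)-cur)*100]+[0,0,0,round(-.1647*i/10,3),0] for i in range(1,11)])
    cur=P(k);kc=k
```

```text
5 [[0.07, -0.16, 0, 0, 0, -0.016, 0], [0.16, -0.42, 0, 0, 0, -0.033, 0], [0.25, -0.69, 0, 0, 0, -0.049, 0], [0.33, -0.95, 0, 0, 0, -0.066, 0], [0.41, -1.22, 0, 0, 0, -0.082, 0], [0.48, -1.49, 0, 0, 0, -0.099, 0], [0.55, -1.77, 0, 0, 0, -0.115, 0], [0.61, -2.04, 0, 0, 0, -0.132, 0], [0.67, -2.31, 0, 0, 0, -0.148, 0], [0.73, -2.59, 0, 0, 0, -0.165, 0]]
4 [[0.05, -0.28, 0, 0, 0, -0.016, 0], [0.1, -0.55, 0, 0, 0, -0.033, 0], [0.14, -0.83, 0, 0, 0, -0.049, 0], [0.17, -1.11, 0, 0, 0, -0.066, 0], [0.21, -1.38, 0, 0, 0, -0.082, 0], [0.23, -1.66, 0, 0, 0, -0.099, 0], [0.26, -1.94, 0, 0, 0, -0.115, 0], [0.27, -2.22, 0, 0, 0, -0.132, 0], [0.29, -2.5, 0, 0, 0, -0.148, 0], [0.3, -2.78, 0, 0, 0, -0.165, 0]]
3 [[0.0, -0.28, 0, 0, 0, -0.016, 0], [0.0, -0.56, 0, 0, 0, -0.033, 0], [-0.0, -0.84, 0, 0, 0, -0.049, 0], [-0.01, -1.12, 0, 0, 0, -0.066, 0], [-0.02, -1.4, 0, 0, 0, -0.082, 0], [-0.04, -1.68, 0, 0, 0, -0.099, 0], [-0.07, -1.96, 0, 0, 0, -0.115, 0], [-0.09, -2.24, 0, 0, 0, -0.132, 0], [-0.13, -2.51, 0, 0, 0, -0.148, 0], [-0.16, -2.79, 0, 0, 0, -0.165, 0]]
2 [[-0.04, -0.28, 0, 0, 0, -0.016, 0], [
[... 344 characters left out ...]
, 0, -0.016, 0], [-0.18, -0.53, 0, 0, 0, -0.033, 0], [-0.27, -0.79, 0, 0, 0, -0.049, 0], [-0.37, -1.06, 0, 0, 0, -0.066, 0], [-0.48, -1.32, 0, 0, 0, -0.082, 0], [-0.58, -1.57, 0, 0, 0, -0.099, 0], [-0.7, -1.83, 0, 0, 0, -0.115, 0], [-0.81, -2.09, 0, 0, 0, -0.132, 0], [-0.93, -2.34, 0, 0, 0, -0.148, 0], [-1.06, -2.59, 0, 0, 0, -0.165, 0]]
0 [[-0.13, -0.25, 0, 0, 0, -0.016, 0], [-0.26, -0.49, 0, 0, 0, -0.033, 0], [-0.4, -0.74, 0, 0, 0, -0.049, 0], [-0.54, -0.98, 0, 0, 0, -0.066, 0], [-0.68, -1.22, 0, 0, 0, -0.082, 0], [-0.83, -1.46, 0, 0, 0, -0.099, 0], [-0.99, -1.69, 0, 0, 0, -0.115, 0], [-1.14, -1.92, 0, 0, 0, -0.132, 0], [-1.3, -2.15, 0, 0, 0, -0.148, 0], [-1.47, -2.38, 0, 0, 0, -0.165, 0]]
```

Call:
{"name": "servo_tool", "arguments": {"deltas": [[[0.07,-0.16,0.05,0,0,-0.016,0],[0.16,-0.42,0.1,0,0,-0.033,0],[0.25,-0.69,0.1,0,0,-0.049,0],[0.33,-0.95,0.1,0,0,-0.066,0],[0.41,-1.22,0.1,0,0,-0.082,0],[0.48,-1.49,0.1,0,0,-0.099,0],[0.55,-1.77,0.1,0,0,-0.115,0]]]}}

```text
time: 5.07
ee_pos: [0.5227, 0.1046, 0.0599]
eef_rot: [[0.0, -0.235, 0.972], [0.004, 0.972, 0.235], [-1.0, 0.004, 0.001]]
force: [-1.8, 8.5, 3.1]
grip_width: 0.006
```

Call:
{"name": "servo_tool", "arguments": {"deltas": [[[0.06,-0.27,-0.05,0,0,-0.017,0],[0.12,-0.54,-0.1,0,0,-0.033,0],[0.18,-0.82,-0.1,0,0,-0.05,0],[0.18,-0.82,-0.1,0,0,-0.05,0],[0.18,-0.82,-0.1,0,0,-0.05,0]]]}}

```text
time: 5.48
ee_pos: [0.5255, 0.0936, 0.0591]
eef_rot: [[0.001, -0.186, 0.983], [0.001, 0.983, 0.186], [-1.0, 0.0, 0.001]]
force: [0.2, 2.1, 4.7]
grip_width: 0.006
```

Call:
{"name": "servo_tool", "arguments": {"deltas": [[[0.05,-0.28,0.05,0,0,-0.016,0],[0.1,-0.55,0.1,0,0,-0.033,0],[0.14,-0.83,0.1,0,0,-0.049,0],[0.17,-1.11,0.1,0,0,-0.066,0],[0.21,-1.38,0.1,0,0,-0.082,0],[0.23,-1.66,0.1,0,0,-0.099,0],[0.26,-1.94,0.1,0,0,-0.115,0],[0.27,-2.22,0.05,0,0,-0.132,0],[0.28,-2.5,0,0,0,-0.148,0],[0.28,-2.8,0,0,0,-0.165,0],[0.28,-2.8,0,0,0,-0.165,0],[0.28,-2.8,0,0,0,-0.165,0]]]}}

```text
time: 6.48
ee_pos: [0.5283, 0.0651, 0.0592]
eef_rot: [[0.001, -0.021, 1.0], [0.0, 1.0, 0.021], [-1.0, 0.0, 0.001]]
force: [0.5, 2.2, 5.7]
grip_width: 0.006
```

Call:
{"name": "servo_tool", "arguments": {"deltas": [[[0.0,-0.28,0.05,0,0,-0.016,0],[0.0,-0.56,0.1,0,0,-0.033,0],[0,-0.84,0.1,0,0,-0.049,0],[-0.01,-1.12,0.1,0,0,-0.066,0],[-0.02,-1.4,0.1,0,0,-0.082,0],[-0.04,-1.68,0.1,0,0,-0.099,0],[-0.07,-1.96,0.1,0,0,-0.115,0],[-0.09,-2.24,0.05,0,0,-0.132,0],[-0.13,-2.51,0,0,0,-0.148,0],[-0.16,-2.79,0,0,0,-0.165,0],[-0.16,-2.79,0,0,0,-0.165,0],[-0.16,-2.79,0,0,0,-0.165,0]]]}}

```text
time: 7.48
ee_pos: [0.5267, 0.0372, 0.0591]
eef_rot: [[0.001, 0.144, 0.99], [0.0, 0.99, -0.144], [-1.0, 0.0, 0.001]]
force: [0.4, 4.2, 5.0]
grip_width: 0.004
```

Call:
{"name": "servo_tool", "arguments": {"deltas": [[[-0.04,-0.28,0.05,0,0,-0.016,0],[-0.09,-0.55,0.1,0,0,-0.033,0],[-0.14,-0.83,0.1,0,0,-0.049,0],[-0.19,-1.1,0.1,0,0,-0.066,0],[-0.25,-1.38,0.1,0,0,-0.082,0],[-0.32,-1.65,0.1,0,0,-0.099,0],[-0.39,-1.92,0.1,0,0,-0.115,0],[-0.46,-2.19,0.05,0,0,-0.132,0],[-0.54,-2.46,0,0,0,-0.148,0],[-0.64,-2.73,0,0,0,-0.165,0],[-0.64,-2.73,0,0,0,-0.165,0],[-0.64,-2.73,0,0,0,-0.165,0]]]}}

```text
time: 8.48
ee_pos: [0.5203, 0.0098, 0.0591]
eef_rot: [[0.001, 0.304, 0.953], [-0.0, 0.953, -0.304], [-1.0, 0.0, 0.001]]
force: [1.3, 2.2, 5.0]
grip_width: 0.008
```

Call:
{"name": "servo_tool", "arguments": {"deltas": [[[-0.09,-0.27,0.05,0,0,-0.016,0],[-0.18,-0.53,0.1,0,0,-0.033,0],[-0.27,-0.79,0.1,0,0,-0.049,0],[-0.37,-1.06,0.1,0,0,-0.066,0],[-0.48,-1.32,0.1,0,0,-0.082,0],[-0.58,-1.57,0.1,0,0,-0.099,0],[-0.7,-1.83,0.1,0,0,-0.115,0],[-0.81,-2.09,0.05,0,0,-0.132,0],[-0.93,-2.34,0,0,0,-0.148,0],[-1.06,-2.59,0,0,0,-0.165,0],[-1.06,-2.59,0,0,0,-0.165,0],[-1.06,-2.59,0,0,0,-0.165,0]]]}}

```text
time: 9.48
ee_pos: [0.5096, -0.0161, 0.0591]
eef_rot: [[0.001, 0.456, 0.89], [-0.0, 0.89, -0.456], [-1.0, 0.001, 0.001]]
force: [1.4, 2.8, 4.3]
grip_width: 0.004
```

Call:
{"name": "servo_tool", "arguments": {"deltas": [[[-0.13,-0.25,0.05,0,0,-0.016,0],[-0.26,-0.49,0.1,0,0,-0.033,0],[-0.4,-0.74,0.1,0,0,-0.049,0],[-0.54,-0.98,0.1,0,0,-0.066,0],[-0.68,-1.22,0.1,0,0,-0.082,0],[-0.83,-1.46,0.1,0,0,-0.099,0],[-0.99,-1.69,0.1,0,0,-0.115,0],[-1.14,-1.92,0.05,0,0,-0.132,0],[-1.3,-2.15,0,0,0,-0.148,0],[-1.47,-2.38,0,0,0,-0.165,0],[-1.47,-2.38,0,0,0,-0.165,0],[-1.47,-2.38,0,0,0,-0.165,0]]]}}

```text
time: 10.48
ee_pos: [0.4949, -0.04, 0.0591]
eef_rot: [[0.001, 0.597, 0.802], [-0.0, 0.802, -0.597], [-1.0, 0.001, 0.001]]
force: [0.9, 1.8, 4.8]
grip_width: 0.01
```

Call:
{"name": "servo_tool", "arguments": {"deltas": [[[0,0,1,0,0,0,0],[0,0,4,0,0,0,0],[0,0,8,0,0,0,0],[0,0,12,0,0,0,0],[0,0,15,0,0,0,0],[-2,-4,17,0,0,0,0],[-4,-8,17,0,0,0,0],[-6,-12,17,0,0,0,0],[-8,-16,17,0,0,0,0],[-9,-20,17,0,0,0,0],[-9,-24,17,0,0,0,0],[-9,-28,17,0,0,0,0],[-9,-28,17,0,0,0,0],[-9,-28,17,0,0,0,0],[-9,-28,17,0,0,0,0]]]}}

```text
time: 11.73
ee_pos: [0.4033, -0.3195, 0.2284]
eef_rot: [[-0.002, 0.597, 0.802], [0.001, 0.802, -0.597], [-1.0, 0.0, -0.002]]
force: [0.2, 0.8, -1.0]
grip_width: 0.005
```

Run:
```python
import cv2,numpy as np
from h import *
s=bot.sense();print(s['time'],s['ee_pos'],s['force'])
o=[]
for n in("top","scene"):
    p,d=bot.snapshot(n);np.save(f"pics/{n}1d.npy",d)
    c=(p[150:220,180:305] if n=="top" else p[165:265,170:310])[:,:,::-1];o.append(cv2.resize(c,(600,300 if n=="top" else 428),interpolation=cv2.INTER_CUBIC)[:299 if n=="top" else 428])
    cv2.imwrite(f"pics/{n}1.png",p[:,:,::-1])
cv2.imwrite("pics/after.png",np.vstack(o)[:600] if False else o[1]);cv2.imwrite("pics/aftert.png",o[0])
M=[[.4949,-.0394],[.5095,-.0156],[.5201,.0103],[.5263,.0376],[.5279,.0655],[.525,.0933],[.5175,.1202],[.418,.1]]
for n in("top","scene"):
  for t in "01":
    D=np.load(f"pics/{n}{t}d.npy");f,cx,cy,R,tt=K(n);v,u=np.mgrid[0:384,0:512]
    P=(np.stack([(u-cx)/f*D,(v-cy)/f*D,D],-1)-tt)@R
    print(n,t,[round(float(np.median(P[...,2][(np.hypot(P[...,0]-m[0],P[...,1]-m[1])<.008)&(P[...,2]<.1)])*1e3),1) for m in M])
```

```text
11.7333 [ 0.40330164 -0.31946087  0.22843425] [ 0.16815079  0.77237119 -1.01947897]
top 0 [61.8, 61.6, 61.7, 61.1, 60.5, 62.2, 62.2, 0.3]
top 1 [55.5, 57.1, 55.4, 56.5, 56.7, 57.0, 55.7, -0.0]
scene 0 [61.2, 60.7, 60.6, 60.8, 61.4, 61.8, 60.4, 1.1]
scene 1 [56.2, 55.8, 55.6, 56.3, 55.8, 55.2, 56.5, -0.5]
```

View pics/after.png

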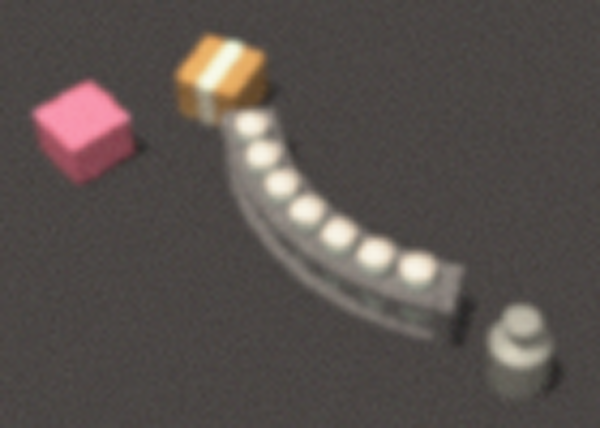

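View pics/top1.png

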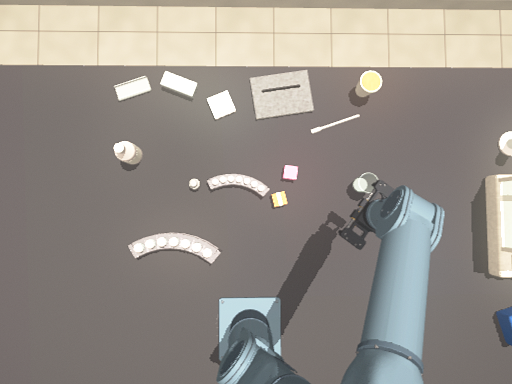

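The pictures show all seven stoppers evenly lowered. The weight (195,184), carton (280,199), bottle (128,152) and beaker (368,184) are where they were. The hand is at z = 0.23 m, clear of everything.

```bash
python3 -c "
from workcell import bot
print(bot.close_job())"
```

```text
the job is handed in; nothing more can be done
None
```

All seven stoppers on the smaller rack are down, pushed in order from stopper 6 (the weight end) to stopper 0, and the job is handed in. I kept the jaws shut and ran the closed fingertips along the arc, turning the hand with the curve. Between stoppers I eased up about 1 mm so the fingertip rode onto each cone instead of catching the rim.

- **Pressing:** At every stopper the tip stopped at about 59.1 mm, against 59 mm for fully home. The vertical force there was 4 to 7 N. The largest reading at the end of any move was about 9 N, sideways, while riding onto stopper 5; force between readings was not logged.
- **Depth check:** Both cameras show every head lower by 4.2 to 6.6 mm (depth noise is about 1 mm). The expected drop is 5 to 6 mm, and no stopper stands out as high.
- **Surroundings:** By eye, the weight, carton, bottle and beaker stand where they did at the start.
- **Finish:** The hand ended clear of everything at z = 0.23 m, at about 12 s on the clock.

No check failed. The one small mismatch was the weight, which I measured about 69 mm beyond the row instead of the stated 75 mm or so; this did not affect the work.

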